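# Swap the spent reagent cartridge in the analyser

### The job

First take the spent cartridge (red grip) out of the analyser's reagent bay and stand it upright on the floor of the orange returns tray. Then set the fresh cartridge (green grip) into the gap it left in the row, squarely and fully down on the bay's floor, without disturbing the blue-gripped cartridges on either side. Set both cartridges down gently: do not drop or ram them.

Things in the scene. Friction and masses are not known exactly. Their poses are not given: they have to be found in the camera images.
- spent: spent cartridge: grey body, RED grip block; in one of the bay's five places. 110 mm long (own x), 28 wide (y), 104 tall: body 70 tall with flat top; centred on it a grip block 30 (x) by 16 (y), 34 tall. Origin: centre of underside, z up. About 0.2 kg. Grip its block from above, fingers closing along x (free above the body's flat top); across the row the neighbours' blocks are 14 mm away.
- fresh: fresh cartridge: white body, GREEN grip block, standing alone on the bench at the robot's right. Same shape, size and frame as the spent one (origin: centre of underside, x along its 110 mm length); about 0.25 kg. The lowest 10 mm of every cartridge taper to 23 mm wide and 102 mm long. Half a turn makes no difference.
- bay: fixed white reagent bay, housing 65 mm tall on its +x side. Origin: on the bench under the middle place; x along cartridges, y along the row. Bay floor 25 mm above origin. Five places, no dividers, at x = 0, y = -60, -30, 0, 30, 60 mm (2 mm between cartridges). End walls' inner faces at y = +-76 mm, 45 mm above the floor; blue stops' inner faces at x = +-60 mm, 12 mm above the floor.
- tray: fixed orange returns tray, open on top: outside 158 mm (own x) by 118 mm (own y) by 30 mm tall, walls and floor 4 mm thick. Origin: centre of its underside, so its inner floor is 4 mm above the origin.
- cart_a: one of the four cartridges that stay in the bay: white body, BLUE grip block, standing loose. Same shape and frame as the spent cartridge (110 x 28 x 104 mm, origin: centre of the underside, x along its length).
- cart_b: one of the four cartridges that stay in the bay: white body, BLUE grip block, standing loose. Same shape and frame as the spent cartridge (110 x 28 x 104 mm, origin: centre of the underside, x along its length).
- cart_c: one of the four cartridges that stay in the bay: white body, BLUE grip block, standing loose. Same shape and frame as the spent cartridge (110 x 28 x 104 mm, origin: centre of the underside, x along its length).
- cart_d: one of the four cartridges that stay in the bay: white body, BLUE grip block, standing loose. Same shape and frame as the spent cartridge (110 x 28 x 104 mm, origin: centre of the underside, x along its length).
Things that resemble listed ones, but are neither listed nor needed, are in the scene too. What is shaped like the spent but pink or turquoise is not meant.

How it is judged:
On the way, in this order (a step that is already met when the one before it is completed fails the run):
1. the spent cartridge stands upright on the floor of the returns tray (x of spent in the frame of tray between -0.03 and 0.03 m and y of spent in the frame of tray between -0.05 and 0.05 m and z of spent in the frame of tray between 0 and 0.009 m and angle between spent's own z axis and vertical below 0.1 rad), for 0.2 s.
2. the fresh cartridge stands in the row, fully down on the floor of the bay (x of fresh in the frame of bay between -0.008 and 0.008 m and y of fresh in the frame of bay between -0.066 and 0.066 m and z of fresh in the frame of bay between 0.02 and 0.029 m and angle between fresh's own z axis and vertical below 0.1 rad and angle between the x axis of fresh and the x axis of bay, either way round below 0.12 rad), for 0.2 s.
At the end, for the whole second after the job is handed in: Spent stands on the tray floor (within 5 mm, tilt < 0.1 rad). Fresh stands in the gap in the row on the bay floor (within 4 mm), within 8 mm of the row line, tilt < 0.1 rad, parallel within 0.12 rad. The other four are within 10 mm of their start, tilt < 0.15 rad. Both moved ones at rest (all of step 1 and all of step 2 and distance of each of cart_a, cart_b, cart_c, cart_d from where it was at the start of the episode below 0.01 m and angle between each of cart_a, cart_b, cart_c, cart_d's own z axis and vertical below 0.15 rad and linear speed of each of spent, fresh below 0.02 m/s); the robot touches nothing.
It fails at once if a blue-gripped cartridge is shifted by more than 10 mm or tilted by more than 0.2 rad (distance of any of cart_a, cart_b, cart_c, cart_d from where it was at the start of the episode above 0.01 m or angle between any of cart_a, cart_b, cart_c, cart_d's own z axis and vertical above 0.2 rad).
It fails at once if a cartridge is rammed: over 60 N between the fresh cartridge and the bay or another cartridge, or between the spent cartridge and the tray (contact force between spent and tray above 60 N or contact force between fresh and bay above 60 N or contact force between fresh and cart_a above 60 N or contact force between fresh and cart_b above 60 N or contact force between fresh and cart_c above 60 N or contact force between fresh and cart_d above 60 N).
It fails at once if the spent or the fresh cartridge is dropped: it falls faster than 0.5 m/s (a drop of about 13 mm) with no finger touching it ((linear speed of spent above 0.5 m/s and contact force between the fingers and spent below 0.05 N) or (linear speed of fresh above 0.5 m/s and contact force between the fingers and fresh below 0.05 N)).
It also fails if it takes over 69 s, if anything falls off the work surface, if the arm or the gripper's body presses on something with over 40 N, if the wrist force passes 120 N, or if a joint passes its speed limit or range.

### The arm

A 6-joint arm with a two-finger parallel gripper is mounted at the origin on the work surface. World frame = base frame: x ahead of the robot, y to its left, z up, the work surface at z = 0. Lengths are in m, angles in rad, forces in N, time in s.
With the tool pointing down it reaches from about 0.4 to 0.825 m from the base axis. Payload 7 kg.
Tool frame: the origin (TCP) lies on the centre line of the jaws, within the pads' length; the fingertips stand 25 mm ahead of it and the grasp point (between the pads) lies 6 mm ahead of it; z points along the fingers, y is the direction in which the jaws open and shut (so a half turn about z gives the same grasp; the last joint's range is limited). The gripper opens to 88 mm and grips with 3 to 60 N. Pads are 19 mm wide; open, the fingers measure 130 mm over their backs; the gripper's body (78 mm by 193 mm) begins 47 mm behind the grasp point.
Start: joints at [1.63, 0.359, 0.012, 0, -1.224, -0.288], TCP at [0.153, 0.657, 0.252] pointing down, gripper open.
Joint ranges: [-3.07, 3.07], [-1.43, 2.12], [-1.02, 1.25], [-3.03, 1.67], [-3.05, -0], [-3.03, 3.03]. Speed limits (rad/s): [2.39, 2.39, 3.01, 3.14, 3.14, 3.14].

### API

Orientations are given as [roll, pitch, yaw] about the fixed x, y, z axes, in that order (R = Rz(yaw) Ry(pitch) Rx(roll)).
In Python, from station import * gives the robot as it stands. The module is installed in compiled form; this text tells all that it offers.
- The arm moves only by the tool step_arm, never from a script. Its argument "commands" is text: rows parted by semicolons, each of 6 numbers parted by spaces: the shift along the tool's x, y, z in mm, then the turn, a rotation vector about the tool's x, y, z in rad. A call has 1 to 8 rows; each row shifts and turns the commanded pose from where the row before left it, along the tool's axes as they then stand; what a row does not reach is not made up. A row lasts 1/8 s, in which the tool goes at most 62.5 mm and 10.7 degrees, less where a joint would pass 70% of its speed; a pose out of reach is approached as far as the arm can. A call is refused whole if a number of a shift passes 62.5 or a number of a turn 0.188, either way. A call with a gripper value outside its range is refused whole. "jaw" is the finger opening in mm, from 0 to 87.6, set as the call begins (left out, the last holds). The fingers move at their own pace and stop on an object; "grip_force" is the grip in N (left out, the last holds). Time passes only in rows, so rows that do not move let the fingers close. It gives the time, the measured TCP pose, the force and the opening at its end, in the units of the state.
- get_state(): the state, without advancing time (a new reading comes with each control period).
- grab_frame(name): name is "scene" or "side" or "wrist"; returns a dict with "frame" (480x640x3 uint8, red, green, blue), "fovy" (degrees; the focal length in pixels is half the picture's height over the tangent of half this angle, whatever the lens; pixels are square), "cx", "cy" (the principal point, pixels), "k1" (the pictures are not rectified: a ray, as slopes to the right and down, at radius r is drawn at 1 + k1 r^2 times it, then the intrinsics apply), "rvec" (rotation vector, rad) and "tvec" (3), from world to camera coordinates, as OpenCV has them; the wrist camera has in their place "tool_from_camera" (4x4, takes a point from camera to tool coordinates, whose origin is the TCP and whose axes are the flange's). Camera axes: x right, y down, z forward; pixel columns grow to the right and rows downward; lengths in m; the calibration is good to about 2 mm. A picture is of the moment at which its call begins: read the wrist's pose just before it. There is no depth.
- job_done(): hands the job in, once; it reports no verdict.
Trained networks look in a picture, given as the dict that the camera call returned (one of the last four; its "shot" number tells which), for a name from the list of things; names that differ only in an ending like _2 or _b are one class to them, and where a whole thing is asked for, a point or a joint stands for the part that bears it (a point fixed in the world has none). Each returns a list of dicts, best first, with "conf" (0 to 1); they miss things now and then, are a little off and sometimes report something else, mostly with a low value. They report only what shows in the picture. A call takes as long as a camera call. They do not tell look-alikes from the thing itself.
- recognise(picture, name): "pixel" ([column, row] in pixels, amid what is visible of it).
The state is a dict: "t": time; "q": joint angles; "qd": joint speeds; "joint_efforts": joint torques, N m; "eef_pos": TCP position; "ee_rot": TCP orientation; "force": force on the tool from outside, world axes, zero at the start; "moment": the same for the moment, N m; "width": finger opening in m.
Only numpy, scipy, OpenCV 4.12 (cv2) and the standard library are available. Lean on these libraries where they do the work, as an engineer would, in place of code of your own. Each camera call takes 0.05 s, during which the arm holds its last target.

## Working session

There is one attempt and no reset: what is moved stays moved. The work goes in short steps, Python scripts to look and compute and a tool call to move; the robot and the scene stay as the last step left them, time stands still between calls to the robot, and variables do not carry over. Pictures are saved under pics/ and viewed, and the job is handed in when it is done.

Besides the shell and the picture viewer there is one more tool, called after "Emit:" as name(argument=value, ...) on one line, values as JSON. step_arm: Moves the arm, as the interface text tells. Its arguments: {"type":"object","properties":{"commands":{"type":"string"},"jaw":{"type":"number"},"grip_force":{"type":"number"}},"required":["commands"]}

```bash
mkdir -p pics; ls; python3 - <<'E'
from station import *
import cv2
s=get_state();print({k:np.round(v,4).tolist() for k,v in s.items()} if 'np' in globals() else s)
for n in ["scene","side","wrist"]:
    f=grab_frame(n);cv2.imwrite(f"pics/{n}0.png",f["frame"][:,:,::-1]);print(n,{k:v for k,v in f.items() if k!="frame"})
E
```

```text
pics
{'t': 0.0, 'q': array([ 1.63008140e+00,  3.59393330e-01,  1.10482893e-02, -3.70210571e-04,
       -1.22412009e+00, -2.88115456e-01]), 'qd': array([ 2.99119601e-04, -1.62186474e-04, -2.90326609e-05, -8.55285868e-05,
        4.61775944e-04,  5.26299023e-04]), 'joint_efforts': array([-7.88643720e-04, -5.82728684e+01,  2.93062609e+01,  6.99710727e+00,
        6.99476586e-03, -1.60083887e-04]), 'eef_pos': array([0.1530214 , 0.65694959, 0.25061028]), 'ee_rot': array([ 3.13989374e+00, -1.40557731e-04, -2.28956342e-01]), 'force': array([0.13988791, 0.15312894, 0.23355568]), 'moment': array([-0.00167189,  0.01875815,  0.01668191]), 'width': 0.08747362914513163}
scene {'fovy': 52.5215463524836, 'cx': 323.88394552384165, 'cy': 234.45024628570965, 'k1': -0.09702606217120702, 'rvec': array([ 2.49433823,  0.66012334, -0.18373189]), 'tvec': array([-0.45729207, -0.10451471,  1.27355238]), 'shot': 1}
side {'fovy': 44.70538870570982, 'cx': 314.7677266407792, 'cy': 237.8260606466338, 'k1': -0.022620571934924054, 'rvec': array([ 0.09474222, -2.89999011,  1.13477258]), 'tvec': array([0.47181783, 0.03051675, 1.35139791]), 'shot': 2}
wrist {'fovy': 60.683060599986774, 'cx': 324.28498816407034, 'cy': 238.73302622149416, 'k1': -0.09282618659499232, 'tool_from_camera': array([[ 7.55288529e-04, -9.54137564e-01, -2.99367566e-01,
         8.07288334e-02],
       [ 9.99999389e-01,  9.62178001e-04, -5.43686508e-04,
        -4.81932232e-04],
       [ 8.06796606e-04, -2.99366972e-01,  9.54137708e-01,
        -1.31976844e-01],
       [ 0.00000000e+00,  0.00000000e+00,  0.00000000e+00,
         1.00000000e+00]]), 'shot': 3}
```

View pics/scene0.png

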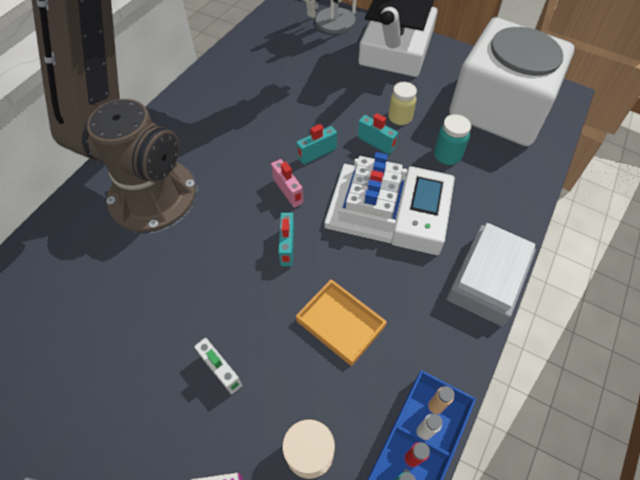

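View pics/side0.png

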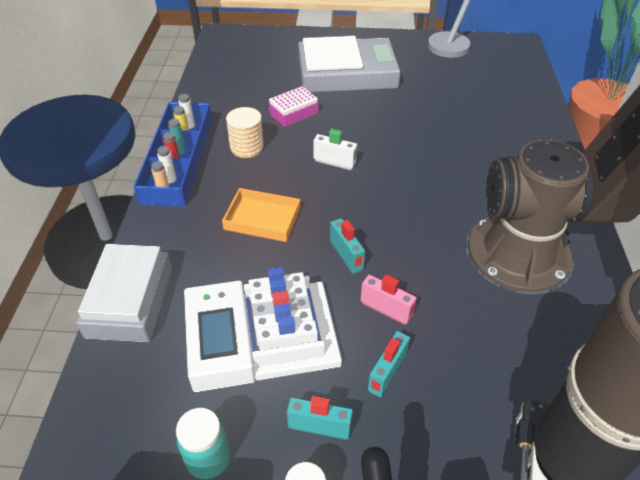

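View pics/wrist0.png

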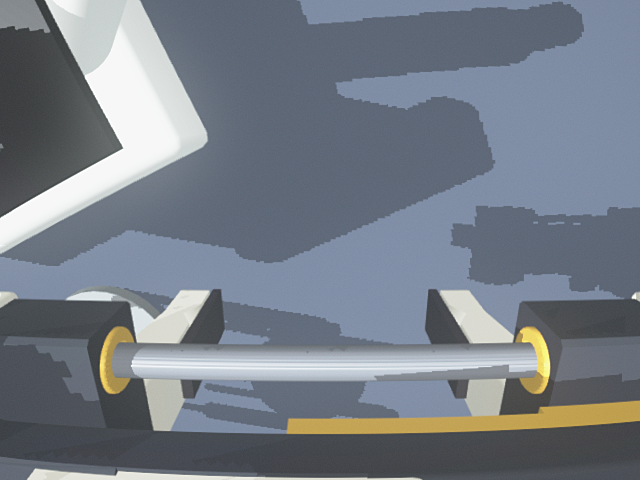

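The scene view shows the bay near (375,190), the tray near (341,320) and the fresh cartridge near (217,365). The side view shows the bay near (283,310), the tray near (263,214) and the fresh cartridge near (335,150). I'll zoom in next.

```bash
cat > h.py <<'E'
import numpy as np, cv2
from scipy.spatial.transform import Rotation as R
def K(f):
    fl=240/np.tan(np.radians(f["fovy"]/2)); return np.array([[fl,0,f["cx"]],[0,fl,f["cy"]],[0,0,1.]])
def ext(f,s=None):
    if "rvec" in f: return R.from_rotvec(f["rvec"]).as_matrix(),np.array(f["tvec"])
    T=np.eye(4);T[:3,:3]=R.from_euler("xyz",s["ee_rot"]).as_matrix();T[:3,3]=s["eef_pos"]
    C=np.linalg.inv(T@f["tool_from_camera"]);return C[:3,:3],C[:3,3]
def proj(P,f,s=None):
    r,t=ext(f,s);return cv2.projectPoints(np.asarray(P,float).reshape(-1,3),cv2.Rodrigues(r)[0],t,K(f),np.array([f["k1"],0,0,0.]))[0][:,0]
def ray(px,f,s=None):
    r,t=ext(f,s);u=cv2.undistortPoints(np.array(px,float).reshape(-1,1,2),K(f),np.array([f["k1"],0,0,0.]))[:,0]
    d=np.c_[u,np.ones(len(u))]@r; return -r.T@t, d/np.linalg.norm(d,axis=1)[:,None]
def onz(px,z,f,s=None):
    o,d=ray(px,f,s);return o+d*((z-o[2])/d[:,2])[:,None]
def tri(rs):
    A=0;b=0
    for o,d in rs:
        M=np.eye(3)-np.outer(d,d);A=A+M;b=b+M@o
    p=np.linalg.solve(A,b);return p,[np.linalg.norm(np.cross(p-o,d)) for o,d in rs]
E
python3 - <<'E'
import cv2
def c(n,x,y,w,h,k,o):
    i=cv2.imread(f"pics/{n}.png")[y:y+h,x:x+w];cv2.imwrite(f"pics/{o}.png",cv2.resize(i,None,fx=k,fy=k,interpolation=cv2.INTER_CUBIC))
c("scene0",320,140,140,115,5,"sc_bay");c("side0",180,260,165,130,4.8,"si_bay")
a=[]
import numpy as np
for n,x,y in [("scene0",290,270),("scene0",170,320),("side0",212,170),("side0",285,110)]:
    a.append(cv2.resize(cv2.imread(f"pics/{n}.png")[y:y+100,x:x+100],(400,300) if 0 else (300,300),interpolation=cv2.INTER_CUBIC))
cv2.imwrite("pics/tf.png",np.vstack([np.hstack(a[:2]),np.hstack(a[2:])]))
E
```

```text
(no output)
```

View pics/sc_bay.png

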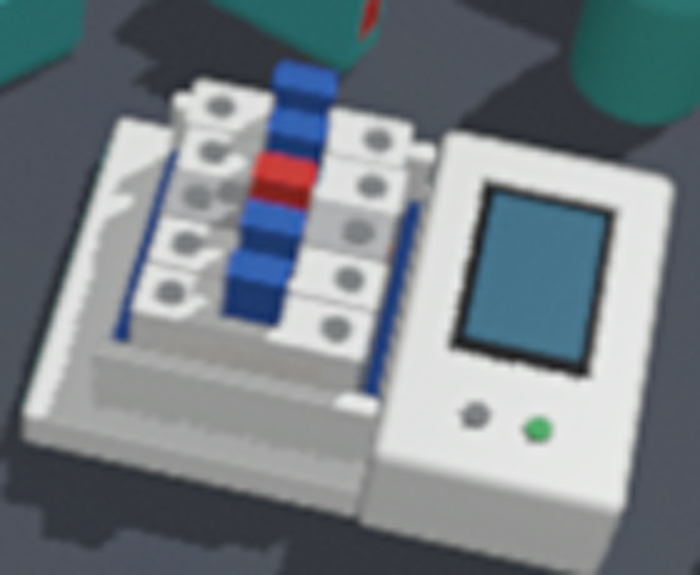

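View pics/si_bay.png

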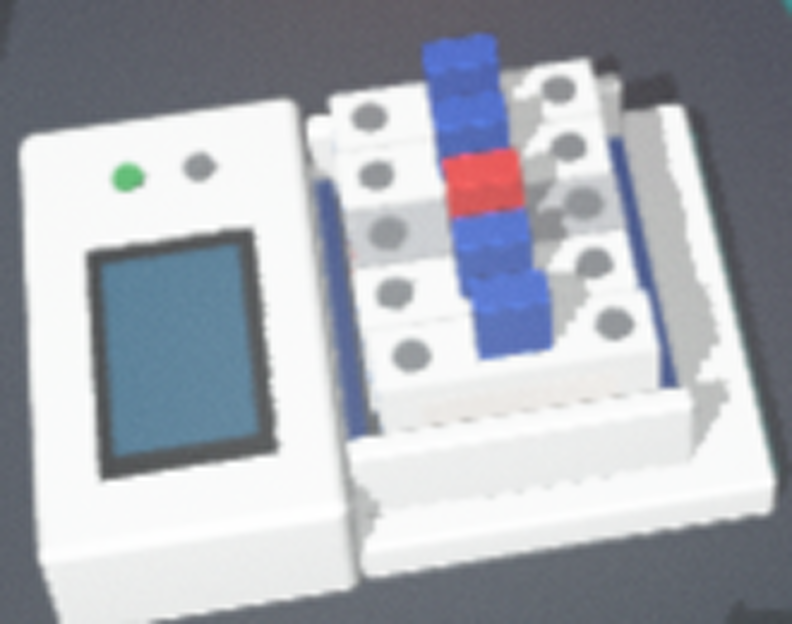

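View pics/tf.png

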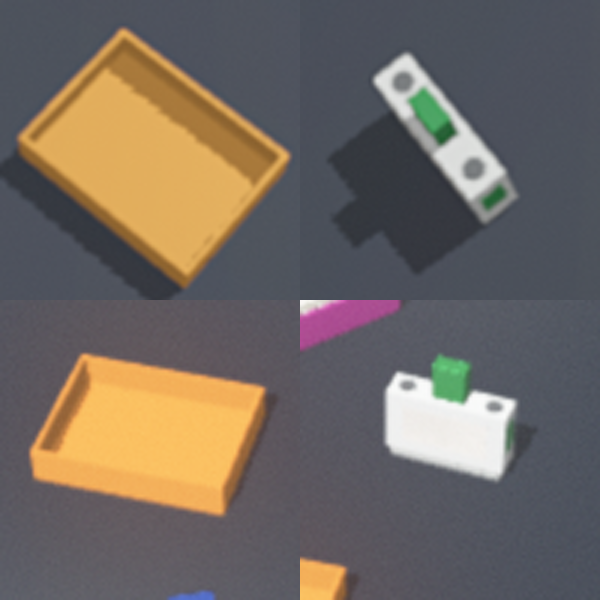

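```bash
cat > m1.py <<'E'
from station import *
from h import *
sc=grab_frame("scene");si=grab_frame("side")
S=lambda p,o,k:np.array(p,float)/k+np.array(o)
def pair(nm,a,b):
    o1,d1=ray(a,sc);o2,d2=ray(b,si);out=[]
    for i in range(len(a)):
        p,e=tri([(o1,d1[i]),(o2,d2[i])]);out.append(p);print(nm,i,np.round(p*1000,1),np.round(np.array(e)*1000,1))
    out=np.array(out);return out
def mid(o):
    v=o[1]-o[0];print("  mid",np.round(o[:2].mean(0)*1000,1),"yaw",np.arctan2(v[1],v[0]),"len",np.linalg.norm(v)*1000)
o=pair("spent holes",S([[200,195],[358,232]],(320,140),5),S([[583,203],[388,233]],(180,260),4.8));mid(o)
o=pair("cart far holes",S([[220,106],[378,140]],(320,140),5),S([[613,323],[411,354]],(180,260),4.8));mid(o)
o=pair("cart near holes",S([[170,291],[335,328]],(320,140),5),S([[559,90],[369,117]],(180,260),4.8));mid(o)
# red top corners scene: TL(262,154) TR(318,162) BR(312,193)BL... 
o=pair("fresh holes",S([[102,81],[173,168]],(170,320),3),S([[194,106],[108,85]],(285,110),3));mid(o)
t=pair("tray",S([[124,29],[290,157],[186,284],[18,140]],(290,270),3),S([[226,196],[34,158],[84,55],[265,88]],(212,170),3))
print(t.mean(0));
for i in range(4):
    v=t[(i+1)%4]-t[i];print(np.linalg.norm(v)*1000,np.degrees(np.arctan2(v[1],v[0])))
print("tray scene z=.03",onz(S([[124,29],[290,157],[186,284],[18,140]],(290,270),3),.03,sc))
E
python3 m1.py
```

```text
spent holes 0 [483.4 249.1  95.1] [1.4 1.4]
spent holes 1 [560.4 268.   93.8] [1. 1.]
  mid [521.9 258.5  94.5] yaw 0.24037564205575354 len 79.21237053621597
cart far holes 0 [466.4 305.8  94.8] [0.7 0.7]
cart far holes 1 [544.2 325.3  94.7] [1.3 1.3]
  mid [505.3 315.5  94.7] yaw 0.24568700003120506 len 80.18186550260766
cart near holes 0 [498.  190.5  94.2] [1. 1.]
cart near holes 1 [575.7 209.9  94.3] [0.9 0.9]
  mid [536.8 200.2  94.2] yaw 0.24516340982863763 len 80.08081408153305
fresh holes 0 [ 401.3 -278.2   68.7] [0.6 0.6]
fresh holes 1 [ 477.3 -303.    68.4] [0.9 0.9]
  mid [ 439.3 -290.6   68.5] yaw -0.3148906779400482 len 79.95034532837893
tray 0 [538.5   6.8  22.7] [2.4 2.4]
tray 1 [694.7 -25.1  22.1] [2.7 2.7]
tray 2 [ 673.2 -146.7   22.5] [2.4 2.4]
tray 3 [ 517.2 -112.8   26. ] [1.5 1.5]
[ 0.60590365 -0.06944987  0.02333768]
159.39664228046186 -11.556767970464035
123.4079380917105 -100.04110837924178
159.61523213636363 167.73632506118383
121.47922126891653 79.90309590187584
tray scene z=.03 [[ 0.54258142  0.00386071  0.03      ]
 [ 0.69791442 -0.02782415  0.03      ]
 [ 0.67625661 -0.14838576  0.03      ]
 [ 0.5197605  -0.11386875  0.03      ]]
```

Emit:
step_arm(commands="0 0 -40 0 0 0; 0 0 -30 0 0 0; 0 0 0 0 0 0.18; 0 0 0 0 0 0.18; 0 0 0 0 0 0.18; 0 0 0 0 0 0.18; 0 0 0 0 0 0.18; 0 0 0 0 0 0.18")

```text
t: 1.25
eef_pos: [0.1531, 0.6573, 0.3214]
ee_rot: [3.141, -0.0, -1.315]
force: [0.4, 0.7, 0.3]
width: 0.0879
```

```bash
cat > go.py <<'E'
# where to go: python3 go.py x y z yaw -> tool-axis shift (mm) and turn about tool z
import sys
from station import *
from h import *
s=get_state();t=np.array([float(v) for v in sys.argv[1:4]]);yaw=float(sys.argv[4])
Rm=R.from_euler("xyz",s["ee_rot"])
print("pos",s["eef_pos"].round(4),"rot",s["ee_rot"].round(4),"F",s["force"].round(1),"w",round(s["width"],4),"t",s["t"],"q",s["q"].round(2))
print("shift mm (tool)",(Rm.inv().apply(t-s["eef_pos"])*1000).round(1),"turn",(Rm.inv()*R.from_euler("xyz",[np.pi,0,yaw])).as_rotvec().round(4))
E
python3 go.py 0.502 0.336 0.26 -1.324
```

```text
pos [0.1531 0.6573 0.3214] rot [ 3.1414e+00 -3.0000e-04 -1.3148e+00] F [0.4 0.7 0.3] w 0.0879 t 1.25 q [ 1.63  0.33  0.12 -0.   -1.37 -1.37]
shift mm (tool) [ 399.2 -256.2   61.5] turn [ 0.0002 -0.0003  0.0092]
```

Emit:
step_arm(commands="50 -32 0 0 0 0.009; 50 -32 0 0 0 0; 50 -32 0 0 0 0; 50 -32 0 0 0 0; 50 -32 0 0 0 0; 50 -32 0 0 0 0; 50 -32 0 0 0 0; 49 -32 0 0 0 0")

```text
t: 2.25
eef_pos: [0.5023, 0.334, 0.3218]
ee_rot: [-3.141, 0.0, -1.318]
force: [1.1, 1.1, -0.3]
width: 0.0875
```

Emit:
step_arm(commands="0 0 40 0 0 0; 0 0 21 0 0 0; 0 0 0 0 0 0")

```text
t: 2.62
eef_pos: [0.5007, 0.3346, 0.2588]
ee_rot: [3.139, -0.002, -1.318]
force: [0.8, 0.1, 0.8]
width: 0.0874
```

```bash
cat > w.py <<'E'
import sys,pickle
from station import *
from h import *
s=get_state();f=grab_frame("wrist");n=sys.argv[1]
print(s["eef_pos"].round(4),s["ee_rot"].round(4),s["t"])
cv2.imwrite(f"pics/{n}.png",f["frame"][:,:,::-1]);pickle.dump((s,f),open(f"{n}.pkl","wb"))
E
python3 w.py w1
```

```text
[0.5007 0.3346 0.2588] [ 3.1385e+00 -2.0000e-03 -1.3184e+00] 2.625
```

View pics/w1.png

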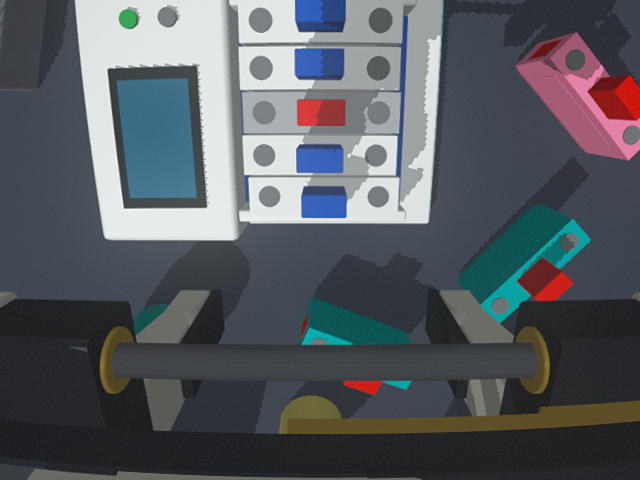

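The wrist view shows the spent cartridge in the middle place. Its red block is at (321,112) and its holes are at (264,112) and (379,112), with blue cartridges on both sides.

```bash
cat > holes.py <<'E'
import sys,pickle
from h import *
def holes(n,guess,z,r=16):
    s,f=pickle.load(open(n+".pkl","rb"));im=f["frame"].astype(int);out=[]
    for g in guess:
        x,y=g;sub=im[y-r:y+r,x-r:x+r];br=sub.sum(2);
        m=((br<(br.min()*0.35+np.percentile(br,80)*0.65)*1.0)&(np.ptp(sub,axis=2)<35)).astype(np.uint8)
        k,l,st,c=cv2.connectedComponentsWithStats(m,connectivity=4)
        j=l[r,r];out.append(c[j]+[x-r,y-r] if j else g);print(g,np.round(out[-1],1),st[j,4] if j else "none")
    p=onz(out,z,f,s);return p,s,f,out
E
python3 - <<'E'
from holes import *
G=[(261,19),(380,20),(261,68),(378,68),(264,112),(379,112),(264,155),(375,155),(269,196),(378,196)]
p,s,f,o=holes("w1",G,0.095)
for a,b in zip(p[::2],p[1::2]):
    m=(a+b)/2;v=a-b;print((m*1000).round(1),np.linalg.norm(v)*1000,np.arctan2(v[1],v[0]))
E
```

```text
(261, 19) [260.2  19.8] 477
(380, 20) [380.2  20. ] 488
(261, 68) [260.6  67.5] 456
(378, 68) [378.   67.8] 462
(264, 112) [263.7 112.2] 429
(379, 112) [375.  110.8] 590
(264, 155) [263.7 154.9] 397
(375, 155) [372.6 157.1] 497
(269, 196) [269.1 196. ] 369
(378, 196) [377.8 196.2] 367
[537.7 199.1  95. ] 79.85137419325392 0.25059886224334116
[530.7 228.9  95. ] 79.88936427279013 0.24954217501804496
[523.5 257.2  95. ] 77.47712811025619 0.26518807146956275
[516.6 287.2  95. ] 77.9111656378872 0.23207452598791115
[505.7 314.5  95. ] 79.80638499270093 0.25048600219151995
```

```bash
python3 - <<'E'
from holes import *
s,f=pickle.load(open("w1.pkl","rb"))
u=np.array([np.cos(.25),np.sin(.25),0])
for g in [(260.2,19.8),(260.6,67.5),(263.7,112.2),(263.7,154.9),(269.1,196)]: print((onz([g],.095,f,s)[0]-.04*u).round(4))
print("red block top z .129",onz([(297,99),(345,99),(297,125),(345,125)],.129,f,s).round(4), onz([(321,99)],.129,f,s))
E
python3 go.py 0.522 0.2575 0.18 -1.321
```

```text
[0.5376 0.1991 0.095 ]
[0.5306 0.2289 0.095 ]
[0.5221 0.2574 0.095 ]
[0.5158 0.2863 0.095 ]
[0.5056 0.3146 0.095 ]
red block top z .129 [[0.5382 0.2534 0.129 ]
 [0.5097 0.2461 0.129 ]
 [0.5345 0.2685 0.129 ]
 [0.5057 0.2611 0.129 ]] [[0.52394573 0.24974523 0.129     ]]
pos [0.5012 0.3354 0.2605] rot [ 3.1409e+00 -9.0000e-04 -1.3177e+00] F [-0.4  1.   0.6] w 0.0871 t 2.675 q [ 0.91  0.24 -0.14  0.   -1.2  -0.66]
shift mm (tool) [80.5 -0.7 80.5] turn [ 0.0007 -0.0009  0.0033]
```

Emit:
step_arm(commands="40 0 0 0 0 0.003; 40.5 -0.7 0 0 0 0; 0 0 40 0 0 0; 0 0 40 0 0 0; 0 0 0 0 0 0; 0 0 0 0 0 0", jaw=60)

```text
t: 3.42
eef_pos: [0.523, 0.2588, 0.1829]
ee_rot: [-3.139, 0.001, -1.32]
force: [0.3, -0.5, -0.3]
width: 0.0604
```

```bash
python3 go.py 0.522 0.2574 0.124 -1.321; python3 w.py w2
```

```text
pos [0.523  0.2588 0.1829] rot [-3.1389e+00  6.0000e-04 -1.3198e+00] F [ 0.3 -0.5 -0.3] w 0.0604 t 3.425 q [ 0.8   0.26 -0.29  0.   -1.01 -0.54]
shift mm (tool) [ 1.2  1.5 58.9] turn [-0.0027  0.0006  0.0012]
[0.523  0.2588 0.1829] [-3.1389e+00  6.0000e-04 -1.3198e+00] 3.425
```

View pics/w2.png

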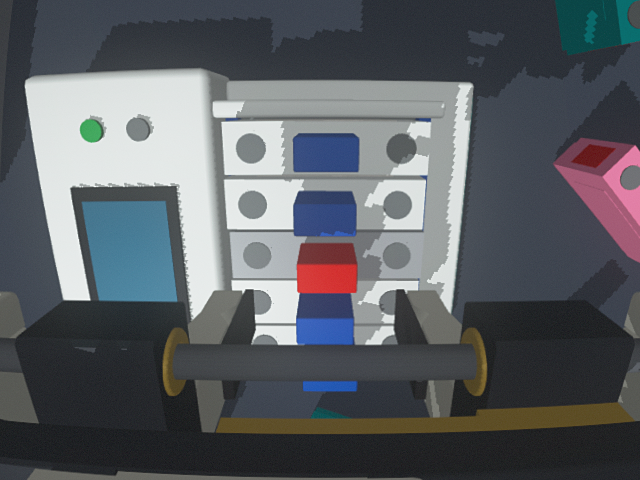

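The red block is at (327,268), centred between the fingers along the jaw axis, and its holes are at (257,255) and (397,255). I'll triangulate those against view w1.

```bash
python3 - <<'E'
from holes import *
a=pickle.load(open("w1.pkl","rb"));b=pickle.load(open("w2.pkl","rb"))
s,f=b
for g1,g2 in [((263.7,112.2),(257,255)),((379,112),(397,255)),((260.2,19.8),(251,149)),((380.2,20),(401,149)),((260.6,67.5),(253,205)),((378,67.8),(397,205))]:
    o1,d1=ray([g1],a[1],a[0]);o2,d2=ray([g2],f,s);p,e=tri([(o1,d1[0]),(o2,d2[0])]);print(p.round(4),np.round(e,4))
q=onz([(257,255),(397,255)],.095,f,s);print(q.mean(0),q)
E
python3 go.py 0.522 0.2574 0.124 -1.321
```

```text
[0.5608 0.2673 0.0936] [0.0003 0.0003]
[0.4829 0.247  0.0941] [0.0001 0.0001]
[0.576  0.2091 0.0954] [0.0003 0.0003]
[0.499  0.1893 0.0954] [0.0001 0.0001]
[0.569  0.2387 0.0948] [0.0005 0.0005]
[0.4918 0.2189 0.0945] [0.0001 0.0001]
[0.52176163 0.25669558 0.095     ] [[0.56045464 0.26671128 0.095     ]
 [0.48306862 0.24667989 0.095     ]]
pos [0.523  0.2589 0.1831] rot [-3.1383e+00  1.1000e-03 -1.3198e+00] F [-0.4  0.8 -0.4] w 0.0598 t 3.475 q [ 0.8   0.26 -0.29  0.   -1.01 -0.54]
shift mm (tool) [ 1.3  1.6 59.1] turn [-0.0033  0.0011  0.0012]
```

Emit:
step_arm(commands="1.3 1.5 20 -0.003 0.001 0.001; 0 0 20 0 0 0; 0 0 13 0 0 0; 0 0 6 0 0 0; 0 0 0 0 0 0; 0 0 0 0 0 0")

```text
t: 4.22
eef_pos: [0.5211, 0.2564, 0.1223]
ee_rot: [3.14, -0.001, -1.322]
force: [0.4, 0.7, -1.2]
width: 0.0601
```

```bash
python3 go.py 0.522 0.2574 0.124 -1.321; python3 w.py w3
```

```text
pos [0.5211 0.2564 0.1223] rot [ 3.1397e+00 -6.0000e-04 -1.3216e+00] F [ 0.4  0.7 -1.2] w 0.0601 t 4.225 q [ 0.79  0.32 -0.36 -0.   -0.89 -0.54]
shift mm (tool) [-0.7 -1.1 -1.7] turn [ 0.0019 -0.0006 -0.0006]
[0.5211 0.2564 0.1223] [ 3.1397e+00 -6.0000e-04 -1.3216e+00] 4.225
```

View pics/w3.png

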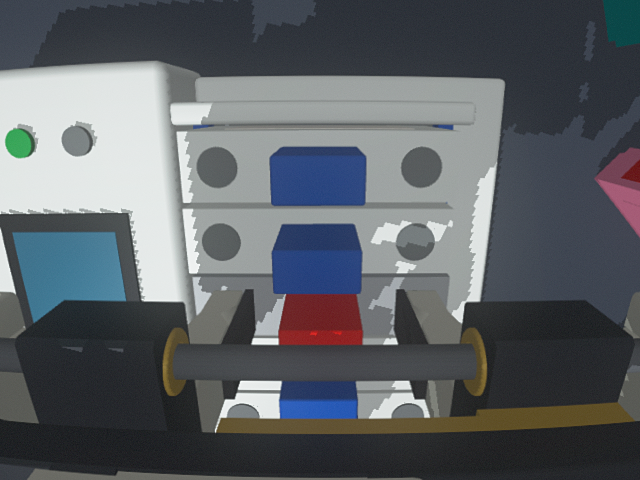

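The red block, at (320,315), is between the fingers, so I'll close on it.

Emit:
step_arm(commands="0 0 -1 0 0 0; 0 0 0 0 0 0; 0 0 0 0 0 0; 0 0 0 0 0 0; 0 0 0 0 0 0; 0 0 0 0 0 0; 0 0 0 0 0 0", jaw=20, grip_force=35)

```text
t: 5.15
eef_pos: [0.5209, 0.2562, 0.1227]
ee_rot: [3.139, -0.001, -1.322]
force: [2.0, 1.3, 0.1]
width: 0.0296
```

Emit:
step_arm(commands="0 0 -5 0 0 0; 0 0 -10 0 0 0; 0 0 -15 0 0 0; 0 0 -20 0 0 0; 0 0 -20 0 0 0; 0 0 -20 0 0 0; 0 0 -25 0 0 0; 0 0 -25 0 0 0")

```text
t: 6.15
eef_pos: [0.5209, 0.2561, 0.2644]
ee_rot: [3.139, -0.001, -1.322]
force: [-0.4, 0.7, -2.5]
width: 0.0295
```

Emit:
step_arm(commands="0 0 -20 0 0 0; 0 0 0 0 0 0; 0 0 0 0 0 0")

```text
t: 6.52
eef_pos: [0.5206, 0.2561, 0.2821]
ee_rot: [3.138, -0.001, -1.322]
force: [-0.9, 0.3, -2.4]
width: 0.0295
```

```bash
python3 w.py w4; python3 go.py .608 -.071 .28 -1.771; python3 - <<'E'
from station import *
import cv2
for n in ["scene","side"]:
    f=grab_frame(n);cv2.imwrite(f"pics/{n}1.png",f["frame"][:,:,::-1])
E
```

```text
[0.5206 0.2561 0.2821] [ 3.1378e+00 -8.0000e-04 -1.3219e+00] 6.525
pos [0.5205 0.256  0.2817] rot [ 3.1371e+00 -1.3000e-03 -1.3220e+00] F [-0.1  0.2 -3. ] w 0.0298 t 6.575 q [ 0.79  0.19 -0.15 -0.   -1.23 -0.54]
shift mm (tool) [338.5  -4.2   2.1] turn [ 0.0041 -0.0023  0.449 ]
```

View pics/w4.png

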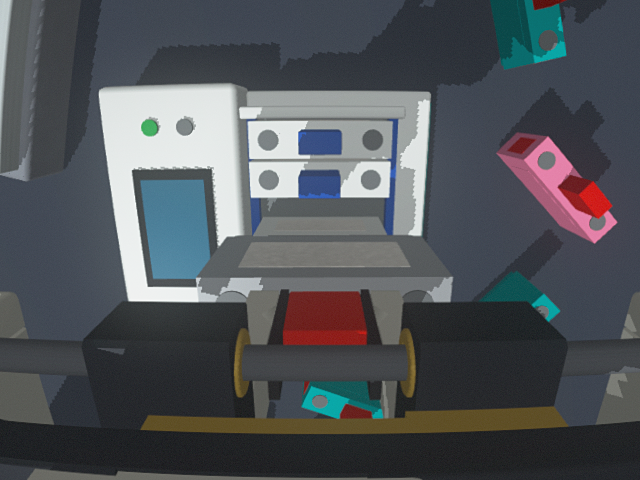

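View pics/side1.png

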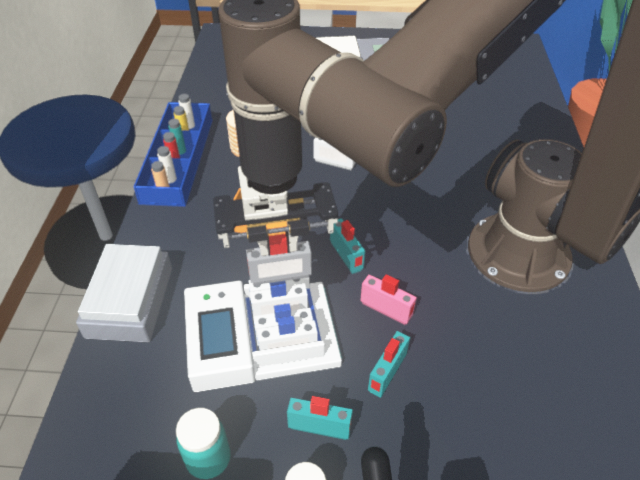

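The spent cartridge is out and hanging level. Next I'll stop short of the tray so I can measure it.

Emit:
step_arm(commands="30 0 0 0.004 -0.002 0; 50 -1 0 0 0 0; 50 -1 0 0 0 0; 50 -1 0 0 0 0; 40 -1 0 0 0 0; 0 0 0 0 0 0.15; 0 0 0 0 0 0.15; 0 0 0 0 0 0.149")

```text
t: 7.68
eef_pos: [0.579, 0.0437, 0.2816]
ee_rot: [3.141, 0.001, -1.776]
force: [-0.5, 0.6, -2.6]
width: 0.0297
```

Emit:
step_arm(commands="0 0 0 0 0 0; 0 0 0 0 0 0")

```text
t: 7.92
eef_pos: [0.5791, 0.0441, 0.282]
ee_rot: [3.141, 0.001, -1.768]
force: [0.3, -0.5, -2.2]
width: 0.03
```

```bash
python3 w.py w5; python3 go.py .608 -.071 .28 -1.771
```

```text
[0.5791 0.0441 0.282 ] [ 3.1415e+00  1.0000e-03 -1.7675e+00] 7.925
pos [0.5791 0.0441 0.2821] rot [-3.1415e+00  1.1000e-03 -1.7681e+00] F [ 0.4 -0.4 -2. ] w 0.0298 t 7.975 q [ 0.41  0.19 -0.15 -0.   -1.23 -0.61]
shift mm (tool) [107.2 -50.9   2. ] turn [-0.0001  0.0011  0.0029]
```

View pics/w5.png

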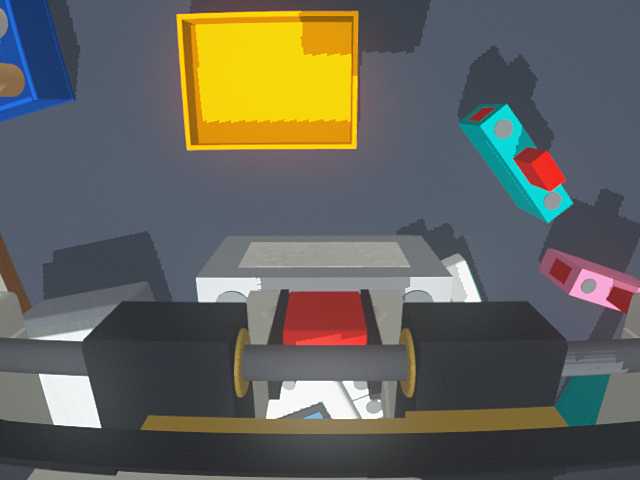

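The tray's rim corners are at about (177,13), (359,11), (358,149) and (187,150).

```bash
python3 - <<'E'
from holes import *
s,f=pickle.load(open("w5.pkl","rb"))
p=onz([(177,13),(359,11),(358,149),(187,150)],.030,f,s)
print(p.round(4),p.mean(0).round(4))
for i in range(4):
    v=p[(i+1)%4]-p[i];print(np.linalg.norm(v),np.arctan2(v[1],v[0]))
c=p.mean(0)
E
python3 go.py .607 -.072 .28 -1.768
```

```text
[[ 0.6719 -0.1429  0.03  ]
 [ 0.5173 -0.1114  0.03  ]
 [ 0.5389  0.0047  0.03  ]
 [ 0.6951 -0.0262  0.03  ]] [ 0.6058 -0.0689  0.03  ]
0.15778569478814639 2.9405672088228902
0.11808244157530323 1.3861218675201075
0.1591850056674614 -0.1953371977696268
0.11897333387681597 -1.767333837559409
pos [0.5791 0.0441 0.2821] rot [-3.1415e+00  1.1000e-03 -1.7681e+00] F [ 0.4 -0.4 -2. ] w 0.0298 t 7.975 q [ 0.41  0.19 -0.15 -0.   -1.23 -0.61]
shift mm (tool) [108.4 -50.1   2. ] turn [-0.0001  0.0011 -0.0001]
```

Emit:
step_arm(commands="53 -24 0 0 0 0; 52.6 -24.5 0 0 0 0; 0 0 40 0 0 0; 0 0 40 0 0 0; 0 0 40 0 0 0; 0 0 30 0 0 0; 0 0 15 0 0 0; 0 0 0 0 0 0")

```text
t: 8.98
eef_pos: [0.6056, -0.0689, 0.1167]
ee_rot: [3.141, 0.001, -1.77]
force: [0.9, -0.5, -0.8]
width: 0.0299
```

Emit:
step_arm(commands="0 0 0 0 0 0; 0 0 0 0 0 0")

```text
t: 9.22
eef_pos: [0.6067, -0.0687, 0.1188]
ee_rot: [-3.139, 0.002, -1.77]
force: [0.4, 0.6, -1.3]
width: 0.0296
```

```bash
python3 w.py w6; python3 go.py .606 -.069 .1017 -1.768
```

```text
[ 0.6067 -0.0687  0.1188] [-3.1388e+00  2.1000e-03 -1.7704e+00] 9.225
pos [ 0.6065 -0.0687  0.1185] rot [-3.1392e+00  2.0000e-03 -1.7705e+00] F [ 0.5 -0.2 -1.9] w 0.0298 t 9.275 q [ 0.21  0.37 -0.31 -0.   -0.9  -0.41]
shift mm (tool) [ 0.4  0.5 16.8] turn [-0.0024  0.002  -0.0025]
```

View pics/w6.png

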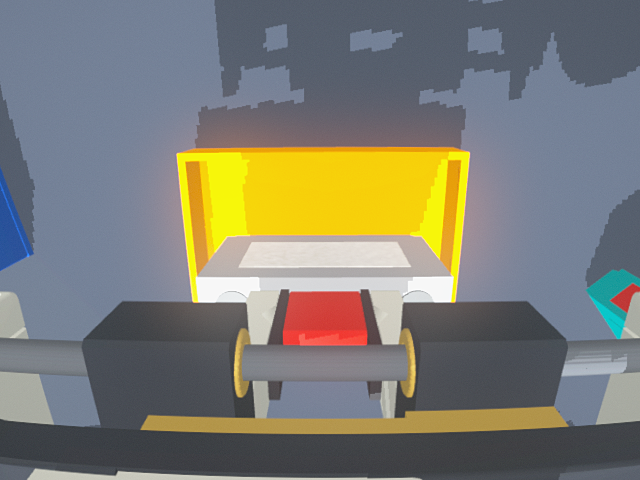

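The cartridge is centred inside the tray walls. I'll lower it slowly.

Emit:
step_arm(commands="0 0 5 -0.002 0.002 -0.002; 0 0 4 0 0 0; 0 0 3 0 0 0; 0 0 1 0 0 0; 0 0 1 0 0 0; 0 0 0 0 0 0")

```text
t: 10.02
eef_pos: [0.6059, -0.0688, 0.1033]
ee_rot: [3.14, -0.001, -1.769]
force: [0.5, -0.8, -1.5]
width: 0.0299
```

Emit:
step_arm(commands="0 0 1 0 0 0; 0 0 0 0 0 0")

```text
t: 10.28
eef_pos: [0.6058, -0.0688, 0.1022]
ee_rot: [3.14, -0.001, -1.769]
force: [0.2, -0.6, -1.4]
width: 0.0299
```

Emit:
step_arm(commands="0 0 0.7 0 0 0; 0 0 0 0 0 0")

```text
t: 10.52
eef_pos: [0.6059, -0.0688, 0.1017]
ee_rot: [3.14, -0.001, -1.769]
force: [-0.5, -0.3, -1.5]
width: 0.0296
```

Emit:
step_arm(commands="0 0 0.7 0 0 0; 0 0 0 0 0 0")

```text
t: 10.78
eef_pos: [0.606, -0.0688, 0.1016]
ee_rot: [3.141, -0.001, -1.769]
force: [-1.1, -0.0, 4.5]
width: 0.0294
```

Emit:
step_arm(commands="0 0 0.7 0 0 0; 0 0 0 0 0 0")

```text
t: 11.02
eef_pos: [0.6061, -0.0688, 0.1015]
ee_rot: [3.141, -0.001, -1.768]
force: [-3.1, 1.1, 10.7]
width: 0.0295
```

It touched the floor at the expected height. I'll ease off and release.

Emit:
step_arm(commands="0 0 -0.8 0 0 0; 0 0 0 0 0 0")

```text
t: 11.28
eef_pos: [0.606, -0.0689, 0.1016]
ee_rot: [3.141, -0.001, -1.769]
force: [-1.8, -0.0, 6.7]
width: 0.0297
```

Emit:
step_arm(commands="0 0 0 0 0 0; 0 0 0 0 0 0; 0 0 0 0 0 0; 0 0 0 0 0 0; 0 0 -15 0 0 0; 0 0 -30 0 0 0; 0 0 -40 0 0 0; 0 0 -40 0 0 0", jaw=60)

```text
t: 12.28
eef_pos: [0.606, -0.0689, 0.2284]
ee_rot: [3.141, -0.001, -1.769]
force: [0.1, -0.3, -0.1]
width: 0.0602
```

Emit:
step_arm(commands="-40 0 -20 0 0 0; -40 0 -20 0 0 0; 0 0 0 0 0 0; 0 0 0 0 0 0")

```text
t: 12.78
eef_pos: [0.6216, 0.0097, 0.2664]
ee_rot: [3.14, -0.0, -1.768]
force: [0.0, -1.5, -0.6]
width: 0.0597
```

```bash
python3 w.py w7; python3 go.py .46 -.215 .26 -1.886
```

```text
[0.6216 0.0097 0.2664] [ 3.1403e+00 -4.0000e-04 -1.7682e+00] 12.775
pos [0.6214 0.0093 0.266 ] rot [ 3.1396e+00 -8.0000e-04 -1.7690e+00] F [-0.3  0.3  0. ] w 0.0602 t 12.825 q [ 0.33  0.26 -0.09 -0.   -1.22 -0.53]
shift mm (tool) [251.6 114.    6.4] turn [ 0.002  -0.0009  0.117 ]
```

View pics/w7.png

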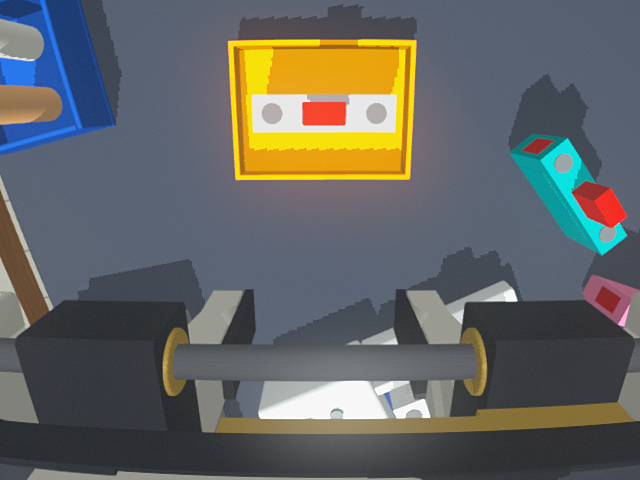

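The spent cartridge stands upright and centred in the tray, at (324,113). On to the fresh one.

Emit:
step_arm(commands="50 22 0 0.002 -0.001 0; 50 23 0 0 0 0; 50 23 0 0 0 0; 50 23 0 0 0 0; 51 23 6 0 0 0; 0 0 0 0 0 0.117; 0 0 0 0 0 0; 0 0 0 0 0 0")

```text
t: 13.82
eef_pos: [0.4607, -0.2141, 0.2598]
ee_rot: [-3.141, 0.0, -1.884]
force: [0.8, -0.2, -0.1]
width: 0.0603
```

```bash
python3 w.py w8; python3 go.py .4395 -.29 .25 -1.886
```

```text
[ 0.4607 -0.2141  0.2598] [-3.1414e+00  3.0000e-04 -1.8837e+00] 13.825
pos [ 0.4608 -0.2138  0.2598] rot [-3.1415e+00  3.0000e-04 -1.8835e+00] F [-0.3  0.   0.7] w 0.0599 t 13.875 q [-0.05  0.08 -0.34 -0.   -1.16 -0.27]
shift mm (tool) [79.  -3.1  9.7] turn [-0.0001  0.0003  0.0025]
```

View pics/w8.png

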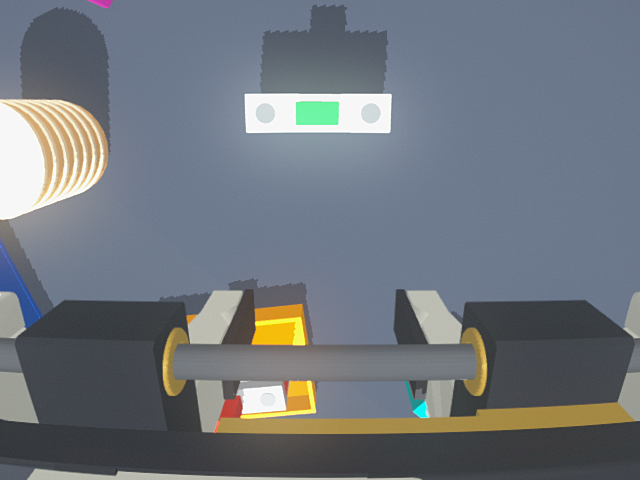

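The fresh cartridge's holes are at (265,113) and (371,113), with the green block at (317,113).

```bash
python3 - <<'E'
from holes import *
s,f=pickle.load(open("w8.pkl","rb"))
p=onz([(265,113),(371,113)],.07,f,s);v=p[0]-p[1];print(p.mean(0),np.linalg.norm(v),np.arctan2(v[1],v[0]))
p=onz([(296,101),(339,101),(296,125),(339,125)],.104,f,s);print(p.mean(0),np.ptp(p,axis=0)); print(np.linalg.norm(p[1]-p[0]))
E
```

```text
[ 0.44017874 -0.29093361  0.07      ] 0.08029687301601694 -0.31298031238644336
[ 0.43993561 -0.29091008  0.104     ] [0.03259643 0.02397643 0.        ]
0.028897248995525846
```

```bash
python3 go.py .440 -.2909 .16 -1.884
```

```text
pos [ 0.4608 -0.2138  0.2598] rot [-3.1415e+00  3.0000e-04 -1.8835e+00] F [-0.3  0.   0.7] w 0.0599 t 13.875 q [-0.05  0.08 -0.34 -0.   -1.16 -0.27]
shift mm (tool) [79.8 -3.9 99.7] turn [-0.0001  0.0003  0.0005]
```

Emit:
step_arm(commands="40 -2 0 0 0 0; 39.8 -1.9 0 0 0 0; 0 0 40 0 0 0; 0 0 40 0 0 0; 0 0 20 0 0 0; 0 0 0 0 0 0; 0 0 0 0 0 0")

```text
t: 14.75
eef_pos: [0.4406, -0.291, 0.1608]
ee_rot: [-3.14, 0.0, -1.884]
force: [0.4, 0.8, 0.5]
width: 0.06
```

```bash
python3 w.py w9; python3 go.py .440 -.2909 .099 -1.884
```

```text
[ 0.4406 -0.291   0.1608] [-3.1402e+00  1.0000e-04 -1.8843e+00] 14.75
pos [ 0.4407 -0.2911  0.161 ] rot [-3.1394e+00  2.0000e-04 -1.8845e+00] F [ 0.6 -0.1 -0.3] w 0.06 t 14.8 q [-0.21  0.2  -0.44  0.   -0.93 -0.1 ]
shift mm (tool) [ 0.1  0.9 62. ] turn [-0.0022  0.0002 -0.0005]
```

View pics/w9.png

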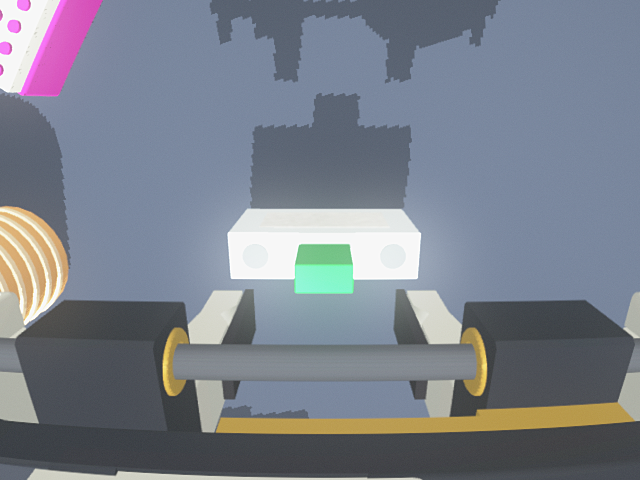

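The holes are at (255,256) and (393,256), and the green block is centred at (324,268). I'll check the height from w8 and w9.

```bash
python3 - <<'E'
from holes import *
a=pickle.load(open("w8.pkl","rb"));s,f=pickle.load(open("w9.pkl","rb"))
for g1,g2 in [((265,113),(255,256)),((371,113),(393,256))]:
    o1,d1=ray([g1],a[1],a[0]);o2,d2=ray([g2],f,s);print(tri([(o1,d1[0]),(o2,d2[0])]))
q=onz([(255,256),(393,256)],.07,f,s);v=q[0]-q[1];print(q.mean(0),np.arctan2(v[1],v[0]))
E
```

```text
(array([ 0.47839647, -0.3032807 ,  0.06903667]), [np.float64(0.00012127920413168927), np.float64(0.00012127920413173168)])
(array([ 0.40186881, -0.27852622,  0.06880094]), [np.float64(9.553509501287233e-06), np.float64(9.55350950149566e-06)])
[ 0.43997589 -0.29126097  0.07      ] -0.31170086801792535
```

Emit:
step_arm(commands="0.1 0.7 20 -0.002 0 0; 0 0 20 0 0 0; 0 0 13 0 0 0; 0 0 8 0 0 0; 0 0 0 0 0 0; 0 0 0 0 0 0")

```text
t: 15.55
eef_pos: [0.4395, -0.291, 0.0995]
ee_rot: [3.141, 0.0, -1.886]
force: [-0.0, 0.1, 0.2]
width: 0.06
```

Emit:
step_arm(commands="0 0 1 0 0 0; 0 0 0 0 0 0; 0 0 0 0 0 0; 0 0 0 0 0 0; 0 0 0 0 0 0; 0 0 0 0 0 0; 0 0 0 0 0 0", jaw=20, grip_force=35)

```text
t: 16.42
eef_pos: [0.4397, -0.2911, 0.0982]
ee_rot: [3.141, 0.0, -1.886]
force: [3.1, -0.8, 2.0]
width: 0.0298
```

Emit:
step_arm(commands="0 0 -5 0 0 0; 0 0 -15 0 0 0; 0 0 -30 0 0 0; 0 0 -40 0 0 0; 0 0 -40 0 0 0; 0 0 -40 0 0 0; 0 0 -30 0 0 0; 0 0 0 0 0 0")

```text
t: 17.42
eef_pos: [0.4396, -0.2913, 0.3008]
ee_rot: [-3.139, 0.0, -1.886]
force: [-0.2, 0.1, -4.6]
width: 0.0299
```

```bash
python3 w.py w10; python3 go.py .495 .36 .298 -1.321
```

```text
[ 0.4396 -0.2913  0.3008] [-3.1388e+00  5.0000e-04 -1.8858e+00] 17.425
pos [ 0.4389 -0.2908  0.2987] rot [ 3.1413e+00  1.1000e-03 -1.8861e+00] F [ 0.2 -0.1 -4.3] w 0.0298 t 17.475 q [-0.21  0.08 -0.24 -0.   -1.25 -0.1 ]
shift mm (tool) [-636.1  148.4    1.4] turn [-0.      0.0011 -0.5651]
```

View pics/w10.png

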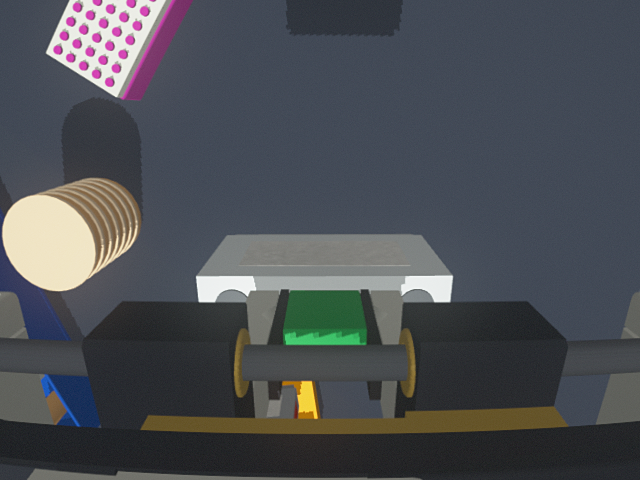

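Emit:
step_arm(commands="-30 7 0 0 0 0; -57 13 0 0 0 0; -57 13 0 0 0 0; -57 13 0 0 0 0; -57 13 0 0 0 0; -57 13 0 0 0 0; -57 13 0 0 0 0; -57 13 0 0 0 0")

```text
t: 18.48
eef_pos: [0.4778, 0.1487, 0.2968]
ee_rot: [3.138, -0.002, -1.886]
force: [2.2, 0.3, -2.8]
width: 0.0297
```

Emit:
step_arm(commands="-57 13 0 0 0 0; -57 14 0 0 0 0; -57 14 0 0 0 0; -36 9 0 0 0 0; 0 0 0 0 0 -0.145; 0 0 0 0 0 -0.14; 0 0 0 0 0 -0.14; 0 0 0 0 0 -0.14")

```text
t: 19.48
eef_pos: [0.4947, 0.3588, 0.2961]
ee_rot: [3.137, -0.001, -1.316]
force: [0.1, -0.7, -3.5]
width: 0.0297
```

Emit:
step_arm(commands="0 0 0 0 0 0; 0 0 0 0 0 0; 0 0 0 0 0 0")

```text
t: 19.85
eef_pos: [0.4955, 0.3594, 0.298]
ee_rot: [3.14, 0.001, -1.323]
force: [0.8, 0.5, -2.9]
width: 0.0299
```

```bash
python3 w.py w11; python3 go.py .522 .2574 .298 -1.321
```

```text
[0.4955 0.3594 0.298 ] [ 3.1399e+00  9.0000e-04 -1.3226e+00] 19.85
pos [0.4955 0.3594 0.2981] rot [ 3.1401e+00  1.0000e-03 -1.3221e+00] F [ 0.1  0.3 -3.5] w 0.0301 t 19.9 q [ 0.95  0.23 -0.06 -0.   -1.28 -0.7 ]
shift mm (tool) [105.4  -0.6   0. ] turn [ 0.0015  0.001  -0.0011]
```

View pics/w11.png

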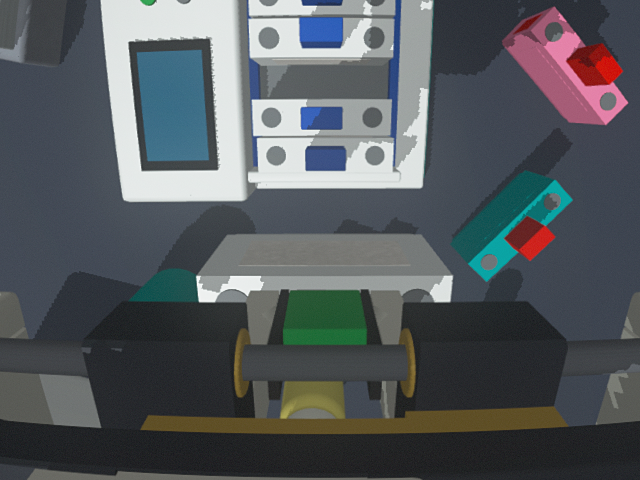

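```bash
python3 - <<'E'
import cv2
i=cv2.imread("pics/w11.png")[0:190,235:405];cv2.imwrite("pics/w11c.png",cv2.resize(i,None,fx=3.1,fy=3.1,interpolation=cv2.INTER_CUBIC))
from holes import *
s,f=pickle.load(open("w11.pkl","rb"))
u=np.array([np.cos(.25),np.sin(.25),0]);v=np.array([-u[1],u[0],0])
b=np.array([.5220,.2573,.095])
for n,g in dict(c2h=[(268,37),(377,37)],c4h=[(269,117),(373,117)],c5h=[(277,155),(375,155)],c2e=[(252,57.5),(390,57.5)],c4e=[(254,99.5),(391,99.5)]).items():
    p=onz(g,.095,f,s);d=p-b;print(n,(d@u*1000).round(1),(d@v*1000).round(1),((d.mean(0)@u)*1000).round(1))
p=onz([(243,65),(235,190)],.065,f,s);print("housing",((p-b)@u*1000).round(1))
E
```

```text
c2h [ 41.5 -41.1] [-30.  -29.9] 0.2
c4h [ 42.6 -39.6] [29.5 29.6] 1.5
c5h [ 37.2 -42.1] [59.4 59.4] -2.4
c2e [ 54.3 -51.5] [-15.3 -15.1] 1.4
c4e [ 54.  -53.3] [16.  16.1] 0.3
housing [67.1 79.8]
```

View pics/w11c.png

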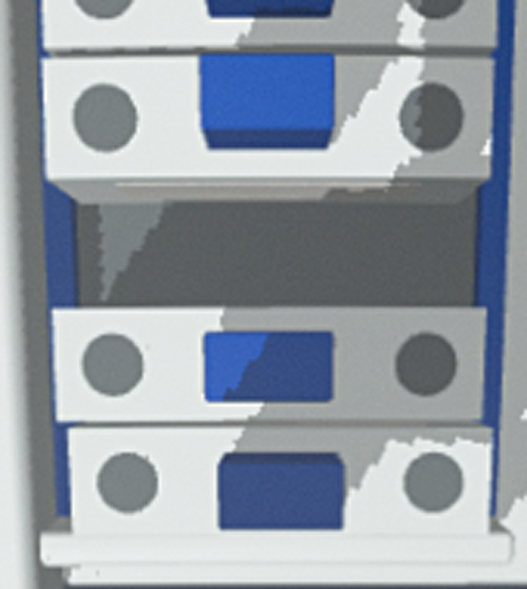

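```bash
python3 - <<'E'
from holes import *
s,f=pickle.load(open("w11.pkl","rb"))
u=np.array([np.cos(.25),np.sin(.25),0]);b=np.array([.5220,.2573,.037])
print((onz([(259.8,80),(387.9,80)],.037,f,s)-b)@u)
E
```

```text
[ 0.05750063 -0.05893047]
```

Emit:
step_arm(commands="30 0 0 0.001 0.001 -0.001; 40 -0.3 0 0 0 0; 35.4 -0.3 0 0 0 0; 0 0 30 0 0 0; 0 0 30 0 0 0; 0 0 20 0 0 0; 0 0 0 0 0 0; 0 0 0 0 0 0")

```text
t: 20.9
eef_pos: [0.5229, 0.2579, 0.2194]
ee_rot: [-3.14, 0.0, -1.32]
force: [0.3, -0.3, -2.1]
width: 0.0299
```

```bash
python3 w.py w12; python3 go.py .522 .2573 .1235 -1.321
```

```text
[0.5229 0.2579 0.2194] [-3.1403e+00  4.0000e-04 -1.3198e+00] 20.9
pos [0.5229 0.258  0.2196] rot [-3.1399e+00  8.0000e-04 -1.3198e+00] F [ 0.4  0.3 -2.2] w 0.0298 t 20.95 q [ 0.79  0.23 -0.24  0.   -1.09 -0.54]
shift mm (tool) [ 0.5  1.2 96.1] turn [-0.0017  0.0008  0.0012]
```

View pics/w12.png

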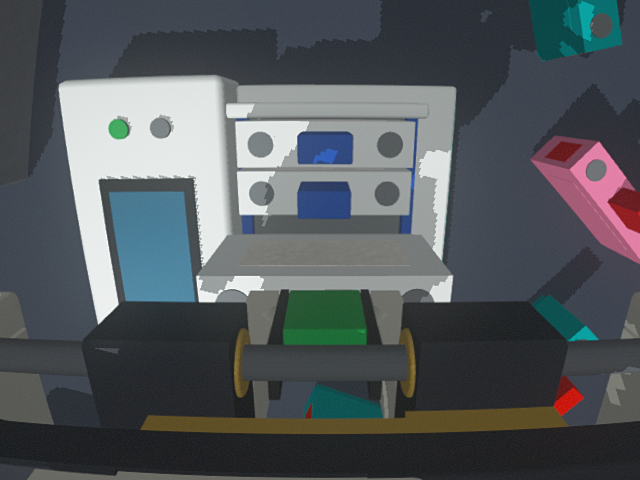

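```bash
python3 - <<'E'
from holes import *
s,f=pickle.load(open("w12.pkl","rb"))
T=f["tool_from_camera"]
u=cv2.undistortPoints(np.array([[197,276],[452,276],[228,235.5],[421,235.5]],float).reshape(-1,1,2),K(f),np.array([f["k1"],0,0,0.]))[:,0]
d=np.c_[u,np.ones(4)]@T[:3,:3].T;o=T[:3,3]
for i,z in enumerate([.0282,.0282,.0982,.0982]): print("cart tool xyz",((o+d[i]*(z-o[2])/d[i,2])*1000).round(1))
Rm=R.from_euler("xyz",s["ee_rot"])
p=onz([(240,214),(410,214),(261,193),(387,193)],.095,f,s);print("c2 edge, holes in tool frame",(Rm.inv().apply(p-s["eef_pos"])*1000).round(1))
E
```

```text
cart tool xyz [ 13.6 -53.8  28.2]
cart tool xyz [13.8 54.9 28.2]
cart tool xyz [ 10.2 -56.5  98.2]
cart tool xyz [10.3 57.4 98.2]
c2 edge, holes in tool frame [[ 16.7 -54.1 124.5]
 [ 16.9  55.7 124.3]
 [ 30.4 -39.9 124.4]
 [ 30.5  40.2 124.3]]
```

Emit:
step_arm(commands="0.9 0.5 8 -0.001 0 0.001; 0 0 8 0 0 0; 0 0 8 0 0 0; 0 0 6 0 0 0; 0 0 4 0 0 0; 0 0 0 0 0 0; 0 0 0 0 0 0")

```text
t: 21.82
eef_pos: [0.5222, 0.2567, 0.1845]
ee_rot: [3.141, 0.0, -1.321]
force: [-0.1, 0.1, -2.8]
width: 0.0295
```

```bash
python3 w.py w13; python3 go.py .522 .2573 .1235 -1.321
```

```text
[0.5222 0.2567 0.1845] [ 3.1408e+00  3.0000e-04 -1.3207e+00] 21.825
pos [0.5222 0.2567 0.1846] rot [ 3.1410e+00  4.0000e-04 -1.3207e+00] F [-0.7 -0.2 -2.5] w 0.0295 t 21.875 q [ 0.79  0.26 -0.29 -0.   -1.02 -0.54]
shift mm (tool) [-0.6  0.  61.1] turn [0.0006 0.0004 0.0003]
```

View pics/w13.png

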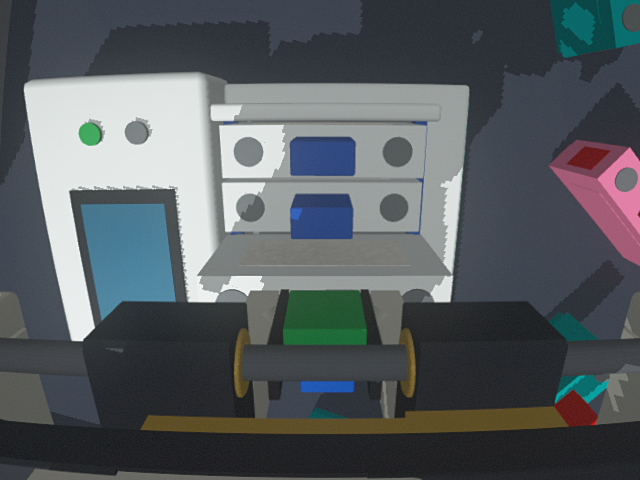

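The taper has entered the gap with no side force. I'll measure its position relative to c2 again.

```bash
python3 - <<'E'
from holes import *
s,f=pickle.load(open("w13.pkl","rb"))
Rm=R.from_euler("xyz",s["ee_rot"])
p=onz([(249.5,208),(394,208),(248,152),(397,152)],.095,f,s);print("c2,c1 holes in tool frame",(Rm.inv().apply(p-s["eef_pos"])*1000).round(1))
E
python3 - <<'E'
import sys;sys.path.insert(0,".")
from station import *
import cv2
f=grab_frame("side");cv2.imwrite("pics/side2.png",cv2.resize(f["frame"][200:400,180:350,::-1],None,fx=3,fy=3,interpolation=cv2.INTER_CUBIC))
E
```

```text
c2,c1 holes in tool frame [[ 28.9 -41.1  89.5]
 [ 28.9  39.1  89.5]
 [ 59.6 -40.4  89.5]
 [ 59.7  39.2  89.5]]
```

View pics/side2.png

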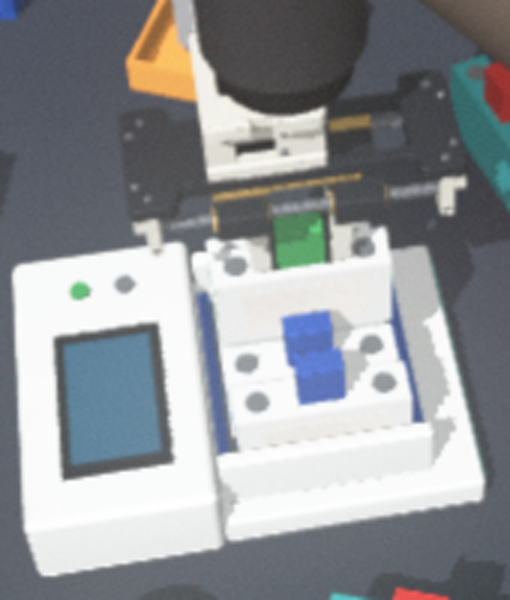

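Emit:
step_arm(commands="-0.6 0 3 0 0 0; 0 0 5 0 0 0; 0 0 5 0 0 0; 0 0 5 0 0 0; 0 0 5 0 0 0; 0 0 0 0 0 0")

```text
t: 22.68
eef_pos: [0.5216, 0.2569, 0.1607]
ee_rot: [3.14, -0.0, -1.321]
force: [-0.1, -0.1, -1.4]
width: 0.0297
```

Emit:
step_arm(commands="0 0 5 0 0 0; 0 0 5 0 0 0; 0 0 5 0 0 0; 0 0 5 0 0 0; 0 0 0 0 0 0")

```text
t: 23.3
eef_pos: [0.5216, 0.2569, 0.1407]
ee_rot: [3.14, -0.0, -1.321]
force: [0.5, -0.3, -2.3]
width: 0.0298
```

```bash
python3 w.py w14; python3 go.py .522 .2573 .1235 -1.321
```

```text
[0.5216 0.2569 0.1407] [ 3.1396e+00 -3.0000e-04 -1.3208e+00] 23.3
pos [0.5218 0.2571 0.1411] rot [ 3.1401e+00 -1.0000e-04 -1.3208e+00] F [ 0.3 -0.1 -2.4] w 0.0298 t 23.35 q [ 0.79  0.3  -0.34 -0.   -0.93 -0.54]
shift mm (tool) [-0.2 -0.3 17.6] turn [ 0.0015 -0.0001  0.0002]
```

View pics/w14.png

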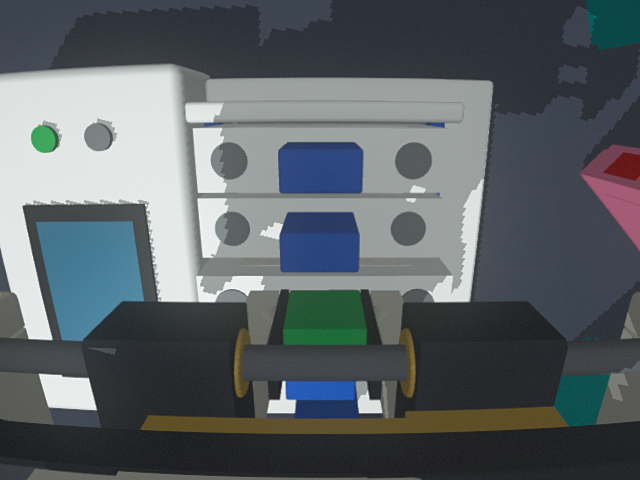

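The cartridge is sliding down freely and the neighbours haven't moved.

Emit:
step_arm(commands="0 0 4 0 0 0; 0 0 4 0 0 0; 0 0 4 0 0 0; 0 0 2 0 0 0; 0 0 1 0 0 0; 0 0 0 0 0 0; 0 0 0 0 0 0")

```text
t: 24.22
eef_pos: [0.5219, 0.2572, 0.1264]
ee_rot: [3.141, 0.0, -1.321]
force: [-0.1, 0.0, -3.5]
width: 0.0293
```

Emit:
step_arm(commands="0 0 1 0 0 0; 0 0 0 0 0 0")

```text
t: 24.48
eef_pos: [0.5218, 0.2571, 0.1253]
ee_rot: [3.14, 0.0, -1.321]
force: [0.0, 0.3, -3.0]
width: 0.0298
```

Emit:
step_arm(commands="0 0 0.7 0 0 0; 0 0 0 0 0 0")

```text
t: 24.72
eef_pos: [0.5218, 0.2571, 0.1245]
ee_rot: [3.14, 0.0, -1.321]
force: [0.6, -0.3, -3.7]
width: 0.0299
```

Emit:
step_arm(commands="0 0 0.6 0 0 0; 0 0 0 0 0 0")

```text
t: 24.98
eef_pos: [0.5218, 0.2571, 0.124]
ee_rot: [3.14, 0.0, -1.321]
force: [-0.7, 0.1, -3.6]
width: 0.0299
```

Emit:
step_arm(commands="0 0 0.6 0 0 0; 0 0 0 0 0 0")

```text
t: 25.22
eef_pos: [0.5218, 0.2571, 0.1234]
ee_rot: [3.14, 0.0, -1.321]
force: [0.0, -0.6, -3.5]
width: 0.0297
```

Emit:
step_arm(commands="0 0 0.6 0 0 0; 0 0 0 0 0 0")

```text
t: 25.48
eef_pos: [0.5219, 0.2572, 0.1231]
ee_rot: [3.141, 0.0, -1.321]
force: [-0.2, 0.1, -0.8]
width: 0.03
```

Contact is starting. One more small step.

Emit:
step_arm(commands="0 0 0.5 0 0 0; 0 0 0 0 0 0")

```text
t: 25.72
eef_pos: [0.522, 0.2572, 0.123]
ee_rot: [3.141, 0.0, -1.321]
force: [-2.1, -1.0, 5.2]
width: 0.0295
```

Seated on the floor at the expected height. I'll release and lift.

Emit:
step_arm(commands="0 0 0 0 0 0; 0 0 0 0 0 0; 0 0 0 0 0 0; 0 0 0 0 0 0; 0 0 -5 0 0 0; 0 0 -15 0 0 0; 0 0 -30 0 0 0; 0 0 -40 0 0 0", jaw=60)

```text
t: 26.72
eef_pos: [0.5216, 0.2569, 0.2137]
ee_rot: [3.14, -0.0, -1.321]
force: [0.6, -0.2, 0.0]
width: 0.0602
```

Emit:
step_arm(commands="-40 0 -40 0 0 0; -40 0 -10 0 0 0; 0 0 0 0 0 0; 0 0 0 0 0 0")

```text
t: 27.22
eef_pos: [0.502, 0.3345, 0.2628]
ee_rot: [3.141, 0.0, -1.32]
force: [-0.2, -0.4, 0.2]
width: 0.0604
```

```bash
python3 w.py w15; python3 - <<'E'
from station import *
import cv2
for n in ["scene","side"]:
    f=grab_frame(n);cv2.imwrite(f"pics/{n}3.png",f["frame"][:,:,::-1])
E
```

```text
[0.502  0.3345 0.2628] [ 3.1407e+00  3.0000e-04 -1.3203e+00] 27.225
```

View pics/w15.png

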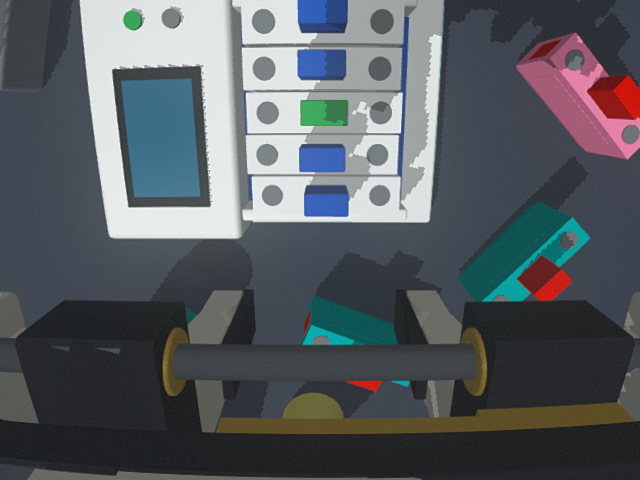

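View pics/side3.png

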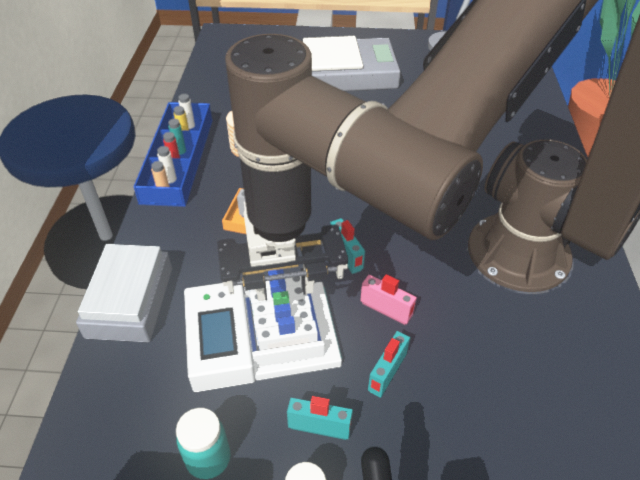

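```bash
python3 - <<'E'
from holes import *
s,f=pickle.load(open("w15.pkl","rb"))
for n,g in dict(c1=[(264,21),(382,22)],c2=[(264,69),(380,69)],fresh=[(267,112),(380.5,112.5)],c4=[(267,155),(377,155)],c5=[(272,195),(380,195)]).items():
    p=onz(g,.095,f,s);v=p[0]-p[1];print(n,p.mean(0).round(4),np.linalg.norm(v).round(4),np.arctan2(v[1],v[0]).round(3))
E
python3 - <<'E'
import cv2
i=cv2.imread("pics/scene3.png")[130:380,270:470];cv2.imwrite("pics/sc3c.png",cv2.resize(i,None,fx=2.4,fy=2.4))
E
```

```text
c1 [0.5371 0.1992 0.095 ] 0.0795 0.243
c2 [0.5302 0.2293 0.095 ] 0.08 0.251
fresh [0.5218 0.2572 0.095 ] 0.0801 0.247
c4 [0.5155 0.2865 0.095 ] 0.0797 0.251
c5 [0.5054 0.3144 0.095 ] 0.0803 0.252
```

View pics/sc3c.png

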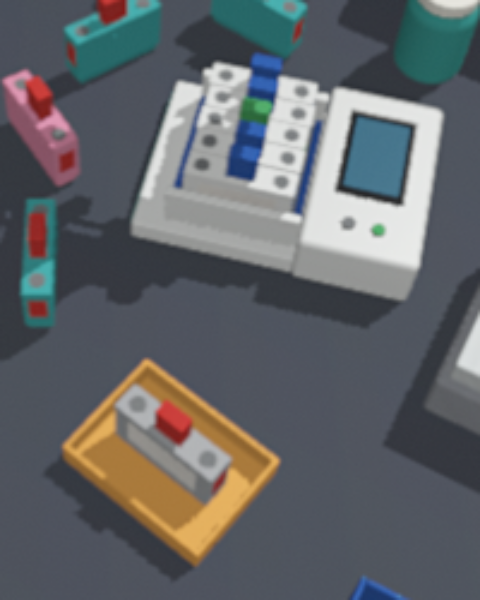

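```bash
python3 -c "
from station import *
print(job_done())"
```

```text
the job is handed in; nothing more can be done
None
```

The job is handed in: the spent cartridge is in the orange tray and the fresh one is in the middle place of the row. It finished at about 27 s of the 69 s allowed. `job_done()` gave no verdict, so the results below come from my own checks.

- **Spent cartridge:** it stands upright near the middle of the tray, parallel to the tray's long side. It first touched the tray floor at the expected height, with at most about 11 N at the wrist before I released it.
- **Fresh cartridge:** it sits in the middle place, centred at (0.522, 0.257) m and parallel to its neighbours within about 0.01 rad. It touched the bay floor at the expected height with about 5 N, and there was no noticeable side force on the way down.
- **Blue cartridges:** in the last wrist picture all four measure within about 1 mm of where they started.
- **Disagreements:** the arm's reported position wandered by 1–2 mm, so I lined up the insertion from the wrist camera instead. Tray rim points measured from the two fixed cameras came out 4–8 mm low, so I used the wrist view, which matched the tray's stated size. No check failed.

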